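Move a slide carrier from the drying stand into the slide reader, changing grip on the way

ROBOT

A 7-joint arm with a two-finger parallel gripper is mounted at the origin on the work surface. World frame = base frame: x ahead of the robot, y to its left, z up, the work surface at z = 0. Lengths are in m, angles in rad, forces in N, time in s.
With the tool pointing down it reaches from about 0.35 to 0.9 m from the base axis. Payload 8.1 kg.
Tool frame: the origin (TCP) lies on the centre line of the jaws, within the pads' length; the fingertips stand 25 mm ahead of it and the grasp point (between the pads) lies 6 mm ahead of it (arm.nose_length is the distance from the TCP to the fingertips, in m); z points along the fingers, y is the direction in which the jaws open and shut (so a half turn about z gives the same grasp; the last joint's range is limited). The gripper opens to 85 mm and grips with 20 to 120 N. Pads are 22 mm wide; open, the fingers measure 114 mm over their backs; the gripper's body (76 mm by 85 mm) begins 54 mm behind the grasp point. The pads swing forward as they close: fully open they stand 13 mm farther back than shut.
Start: joints at [-1.31, 0.434, 0.025, 1.573, -0.012, 1.134, -0.075], TCP at [0.222, 0.584, 0.256] pointing down, gripper open.
Joint ranges: [-2.62, 2.62], [-0.44, 2.09], [-1.27, 1.32], [0.08, 2.57], [-1.32, 4.46], [0.12, 2], [-2.74, 2.74]. Speed limits (rad/s): [2.22, 2.22, 3.01, 3.01, 3.14, 3.14, 3.14].

INTERFACE

Orientations are given as a 3x3 rotation matrix whose columns are the frame's x, y, z axes.
In Python, from plant import arm, vision gives the robot as it stands.
- The arm moves only by the shell command python3 -m handwheel 'ROWS' [OPENING] [FORCE]. ROWS is JSON, a list of rows, each a list of 6 numbers: the shift along the world's x, y, z in m, then the turn, a rotation vector about the world's x, y, z in rad. A call has 1 to 10 rows; each row is the pose to reach, as a shift and turn from the pose commanded when the call began; what a row does not reach only later rows make up. A row lasts 1/8 s, in which the tool goes at most 62.5 mm and 10.7 degrees, less where a joint would pass 70% of its speed; a pose out of reach is approached as far as the arm can. A call with a gripper value outside its range is refused whole. OPENING is the opening in per cent of the stroke, from 0 (shut) to 100 (fully open), set as the call begins (- or left out, the last holds). The fingers move at their own pace and stop on an object; FORCE is the grip in N (left out, the last holds). Time passes only in rows, so rows that repeat a pose let the fingers close. It gives the time, the measured TCP pose, the force and the opening at its end, in the units of the state.
- arm.read_state(): the state, without advancing time (a new reading comes with each control period).
- vision.read_camera(name): name is "scene" or "top" or "wrist"; returns the picture (420x560x3 uint8, red, green, blue); there is no depth.
- vision.camera_model(name): a dict with "mtx" (3x3 intrinsics, pixels), "k1" (the pictures are not rectified: a ray, as slopes to the right and down, at radius r is drawn at 1 + k1 r^2 times it, then the intrinsics apply), "extrinsics" (4x4, takes a point from camera to world coordinates); the wrist camera has in their place "mount" (4x4, takes a point from camera to tool coordinates, whose origin is the TCP and whose axes are the flange's). Camera axes: x right, y down, z forward; pixel columns grow to the right and rows downward; lengths in m; the calibration is good to about 2 mm. A picture is of the moment at which its call begins: read the wrist's pose just before it. camera_model takes no time and is no camera call.
- arm.finish_job(): hands the job in, once; it reports no verdict.
The state is a dict: "clock": time; "joint_pos": joint angles; "joint_vel": joint speeds; "joint_torque": joint torques, N m; "eef_pos": TCP position; "tool_rot": TCP orientation; "ft_force": force on the tool from outside, world axes, zero at the start; "ft_torque": the same for the moment, N m; "gripper_width": finger opening in m.
Only numpy, scipy, OpenCV 4.12 (cv2) and the standard library are available. Lean on these libraries where they do the work, as an engineer would, in place of code of your own. Each camera call takes 0.05 s, during which the arm holds its last target. There are 200 camera calls.

TASK

Draw the slide carrier out of the steel drying stand, lay it flat on the white board and let go, then take it by its blue end and slide it, specimen end first, into the slot of the white slide reader until the red shuttle inside has been pushed back and the carrier comes up firmly against the end stop. Push gently and do not ram it, let go and leave it there, and leave the other loose things on the bench undisturbed.

Things in the scene. Friction and masses are not known exactly. Their poses are not given: they have to be found in the camera images.
- carrier: Slide carrier: rigid flat bar 150 long x 44 wide x 20 thick, 120 g. White specimen end (95 long, glass slide on top), blue handling end (55 long). Origin: centre of underside; x along its length: specimen end face at x = +75, blue end face at x = -75; z up. At the start it lies level in the stand, blue end inside, only the last 55 of the specimen end sticking out of the mouth.
- stand: Drying stand, fixed: low steel block 105 long x 80 wide x 43 high with clear cover and one level covered slot 47 wide x 23 high, 97 deep, bed 14 above the bench. Origin: on the bench under the middle of the mouth. x points from the mouth into the slot, z up: the carrier is drawn out along -x.
- board: White board lying fixed on the bench, 220 (x) x 240 (y) x 6 thick, clear of things. Origin: centre of its underside, on the bench; its top is 6 above.
- reader: Slide reader, fixed, white: front 110 long x 110 wide x 48 high, clear cover; rear (130 behind the mouth) 170 wide x 110 high. Level slot 47 wide x 23 high, bed 14 above the bench; blue funnel mouth in the first 14, about 6 wider and a few mm higher. Fixed end stop 95 from the mouth plane. Origin: on the bench under the middle of the mouth plane. x points into the slot (insertion), z up.
- reader_home (a point): The point, 20 inside the mouth plane and 14 above the bench on the slot's centre line, where the carrier's origin lies when the carrier is fully home (specimen end against the end stop, 55 of the blue end still sticking out). Axes as the reader's.
- carrier_nose (a point): Middle of the lower edge of the carrier's specimen end face (x = +75 on the carrier, at underside height).
- reader_stop (a point): Middle of the reader's end stop, at the height of the slot's bed (95 inside the mouth plane, 14 above the bench): the carrier's nose lies here when home.
- shuttle (a joint): Position of the red shuttle in the reader's slot, m, growing inwards. At 0 its front face is 67 mm from the mouth plane; it starts anywhere from 0 to 0.018 and is flush with the end stop at 0.028 (its limit is 0.029). No spring: it drags with about 2.5 N (a small bump when met) and stays where it is pushed. Its red flag shows through a slit in the clear cover.
- tube_rack: Clear rack 70 x 130 x 118 high with blue-capped tubes, loose bystander. Origin: centre of its underside.
- beaker: Glass beaker, 70 across x 95 high, loose bystander. Origin: centre of its underside.
- wash_bottle: White bottle with a red cap, 64 across x 170 high, loose bystander. Origin: centre of its underside.
- petri_dishes: Stack of two petri dishes, 92 across x 30 high, loose bystander. Origin: centre of its underside.
- cap_a: Blue tube cap, 29 across x 14 high, loose bystander. Origin: centre of its underside.
- cap_b: Another such blue tube cap, loose bystander. Origin: centre of its underside.
Things that resemble listed ones, but are neither listed nor needed, are in the scene too. Leave any yellow look-alike of the stand alone.

How it is judged:
On the way, in this order (a step that is already met when the one before it is completed fails the run):
1. the carrier has been drawn wholly out of the drying stand (x of carrier in the frame of stand below -0.076 m), for 0.1 s.
2. the carrier lies flat and at rest on the white board, let go (contact force between carrier and board above 0.3 N and contact force between carrier and the fingers below 0.05 N and linear speed of carrier below 0.02 m/s and angle between carrier's own z axis and vertical below 0.06 rad), for 0.2 s.
At the end, for the whole second after the job is handed in: The carrier lies at rest in the reader's slot, specimen end inwards and within 2.5 mm of the end stop; its origin within 6 mm of home and its nose within 6 mm of the stop point, level within 0.06 rad; the red shuttle pushed to within 2.5 mm of flush (joint above 0.0255) (x of carrier in the frame of reader_home above -0.0025 m and distance between carrier and reader_home below 0.006 m and x of carrier_nose in the frame of reader above 0.0925 m and horizontal distance between carrier_nose and reader_stop below 0.006 m and angle between carrier's own z axis and vertical below 0.06 rad and value of joint shuttle above 0.0255 m and linear speed of carrier below 0.01 m/s); the robot touches nothing.
It fails at once if the carrier is rammed: more than 40 N between it and the reader (contact force between carrier and reader above 40 N).
It fails at once if a bystander on the bench is moved more than 30 mm (distance of any of tube_rack, beaker, wash_bottle, petri_dishes, cap_a, cap_b from where it was at the start of the episode above 0.03 m).
It also fails if it takes over 58 s, if anything falls off the work surface, if the arm or the gripper's body presses on something with over 40 N, if the wrist force passes 120 N, or if a joint passes its speed limit or range.

## Working session

There is one attempt and no reset: what is moved stays moved. The work goes in short steps, Python scripts to look and compute and a shell command to move; the robot and the scene stay as the last step left them, time stands still between calls to the robot, and variables do not carry over. Pictures are saved under pics/ and viewed, about 8 in all and at most 12, crops included, and the job is handed in when it is done.

```bash
ls; mkdir -p pics; cat > h.py <<'E'
import numpy as np, cv2
from plant import arm, vision
def snap(n,f=None):
    im=vision.read_camera(n)
    if f: cv2.imwrite('pics/'+f,im[:,:,::-1])
    return im
def model(n,st=None):
    m=vision.camera_model(n)
    if 'extrinsics' in m: T=np.array(m['extrinsics'])
    else:
        st=st or arm.read_state()
        W=np.eye(4);W[:3,:3]=st['tool_rot'];W[:3,3]=st['eef_pos'];T=W@np.array(m['mount'])
    return np.array(m['mtx']),m['k1'],T
def ray(M,px):
    K,k1,T=M
    p=cv2.undistortPoints(np.array(px,float).reshape(-1,1,2),K,np.array([k1,0,0,0.])).reshape(-1,2)
    d=np.c_[p,np.ones(len(p))]@T[:3,:3].T
    return T[:3,3],d
def onz(M,px,z):
    o,d=ray(M,px); return o+d*((z-o[2])/d[:,2])[:,None]
def proj(M,P):
    K,k1,T=M
    Ti=np.linalg.inv(T); r,_=cv2.Rodrigues(Ti[:3,:3])
    return cv2.projectPoints(np.array(P,float).reshape(-1,1,3),r,Ti[:3,3],K,np.array([k1,0,0,0.]))[0].reshape(-1,2)
E
python3 - <<'E'
from h import *
a=snap('scene','s0.png');b=snap('top','t0.png')
for n in('scene','top','wrist'):
    m=vision.camera_model(n);print(n,{k:np.round(v,3).tolist() for k,v in m.items()if k!='name'})
s=arm.read_state();print(s['eef_pos'],np.round(s['tool_rot'],3),s['gripper_width'],arm.nose_length)
E
```

```text
pics
scene {'mtx': [[446.553, 0.0, 284.587], [0.0, 446.553, 208.4], [0.0, 0.0, 1.0]], 'k1': 0.048, 'extrinsics': [[-0.877, 0.404, -0.259, 0.85], [0.48, 0.744, -0.465, 0.49], [0.004, -0.532, -0.846, 0.965], [0.0, 0.0, 0.0, 1.0]]}
top {'mtx': [[380.433, 0.0, 280.485], [0.0, 380.433, 208.854], [0.0, 0.0, 1.0]], 'k1': -0.038, 'extrinsics': [[-0.012, -0.978, 0.208, 0.336], [-1.0, 0.011, -0.003, -0.029], [0.001, -0.208, -0.978, 1.18], [0.0, 0.0, 0.0, 1.0]]}
wrist {'mtx': [[372.832, 0.0, 278.204], [0.0, 372.832, 215.47], [0.0, 0.0, 1.0]], 'k1': -0.042, 'mount': [[0.001, -0.965, -0.263, 0.066], [1.0, 0.001, -0.0, 0.0], [0.0, -0.263, 0.965, -0.118], [0.0, 0.0, 0.0, 1.0]]}
[0.22231041 0.58368994 0.2556345 ] [[-0.935  0.356 -0.   ]
 [ 0.356  0.935 -0.001]
 [-0.    -0.001 -1.   ]] 0.08570084553354473 0.025
```

View pics/s0.png

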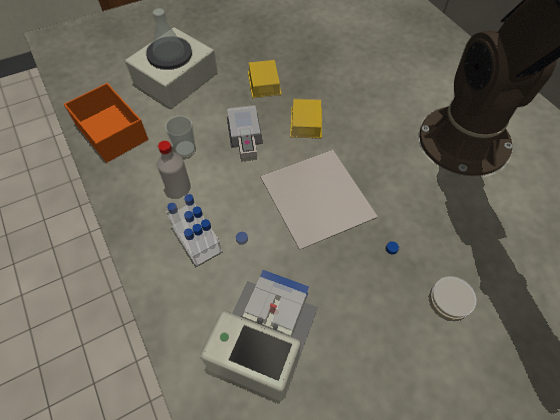

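View pics/t0.png

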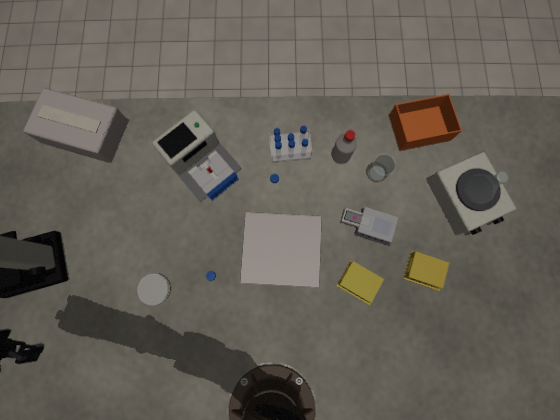

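The top view shows the steel stand at about (378,225), with the carrier's specimen end sticking out at about (350,217). The yellow look-alikes are at (360,282) and (427,270). The board is at (281,250), and the reader at (200,155) has its mouth at about (222,187). The only carrier candidate is the one in the grey stand, so I'll check it in a close crop.

```bash
python3 - <<'E'
import cv2,numpy as np
s=cv2.imread('pics/s0.png');t=cv2.imread('pics/t0.png')
def c(im,x,y,w,h,k=5):return cv2.resize(im[y:y+h,x:x+w],(400,300),interpolation=cv2.INTER_CUBIC)
cv2.imwrite('pics/m1.png',np.vstack([np.hstack([c(t,330,195,80,60),c(s,205,100,80,60)]),np.hstack([c(t,170,140,80,60),c(s,225,265,100,75)])]))
E
```

```text
(no output)
```

View pics/m1.png

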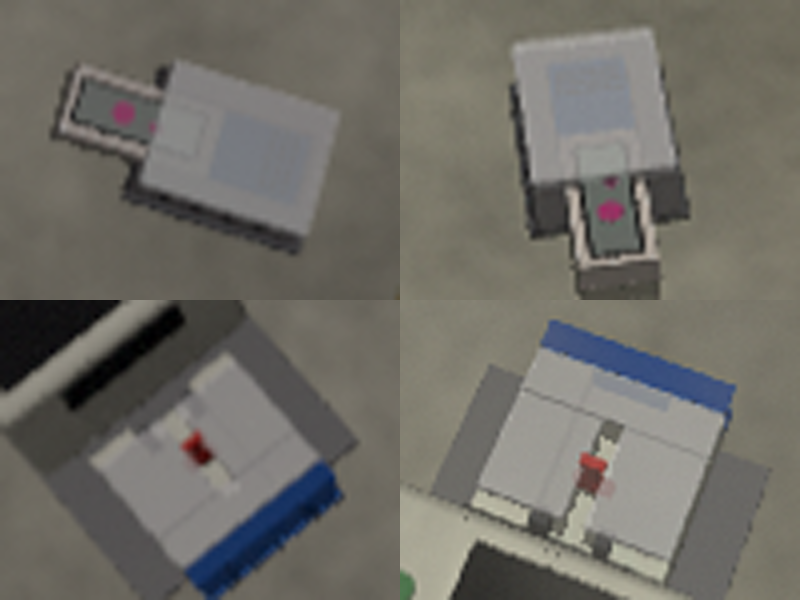

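The crop confirms it: the carrier has a white rim, a slide with a pink specimen, and its nose sticks out of the grey stand. The reader shows its red flag and a blue mouth. Next I'll work out rough poses.

```bash
python3 - <<'E'
from h import *
T=model('top');S=model('scene')
ct=lambda l,ox,oy,k=5:[(ox+x/k,oy+y/k) for x,y in l]
def show(n,p): print(n,np.round(p[:,:2],4).tolist())
a=onz(T,ct([(78,65),(55,135)],330,195),.034);show('nose top',a)
b=onz(S,ct([(577,267),(660,262)],205-80,100),.034);show('nose scene',b)
a=onz(T,ct([(175,60),(340,112),(302,238),(140,188)],330,195),.043);show('stand top',a)
b=onz(S,ct([(512,45),(650,28),(678,170),(528,183)],205-80,100),.043);show('stand sc',b)
# reader: top cover blue strip outer corners; z .048
a=onz(T,ct([(95,160),(230,53),(340,190),(195,295)],170,140),.048);show('reader top',a)
k=4
b=onz(S,ct([(555,20),(735,85),(665,280),(475,200)],225-100,265,4),.048);show('reader sc',b)
# board
im=cv2.imread('pics/t0.png');g=cv2.inRange(im,(110,110,110),(255,255,255))
c=max([c for c in cv2.findContours(g[205:295,235:330],0,1)[0]],key=cv2.contourArea)
r=cv2.boxPoints(cv2.minAreaRect(c))+[235,205];print(r);show('board',onz(T,r,.006))
for n,p,z in(('capb',(275,179),.014),('capa',(211,276),.014),('petri',(153,289),.03),('rack',(291,147),.1),('bottle',(346,147),.1),('beaker',(381,167),.06),('ycl',(360,282),.04)):show(n,onz(T,[p],z))
E
```

```text
nose top [[0.5803, -0.2336], [0.5367, -0.2175]]
nose scene [[0.5859, -0.2301], [0.5455, -0.2121]]
stand top [[0.5808, -0.2918], [0.5473, -0.3911], [0.4704, -0.3623], [0.502, -0.266]]
stand sc [[0.551, -0.3851], [0.4765, -0.36], [0.5109, -0.2578], [0.5865, -0.2881]]
reader top [[0.6974, 0.2506], [0.7667, 0.1681], [0.676, 0.0976], [0.6102, 0.1857]]
reader sc [[0.6886, 0.1061], [0.62, 0.1874], [0.7053, 0.2618], [0.7725, 0.1773]]
[[240.19517517 282.21858978]
 [244.20439911 211.38892841]
 [322.01170349 215.79312134]
 [318.00247955 286.62277985]]
board [[0.3596, 0.092], [0.579, 0.0815], [0.5621, -0.1632], [0.3438, -0.1437]]
capb [[0.6816, -0.0165]]
capa [[0.3788, 0.1797]]
petri [[0.3414, 0.3489]]
rack [[0.7557, -0.0664]]
bottle [[0.7541, -0.2321]]
beaker [[0.7031, -0.3449]]
ycl [[0.3553, -0.2649]]
```

```bash
python3 -m handwheel '[[0.04,-0.06,0,0,0,-0.15],[0.06,-0.12,0,0,0,-0.3],[0.08,-0.18,0,0,0,-0.45],[0.1,-0.24,0,0,0,-0.6],[0.13,-0.29,0,0,0,-0.75],[0.16,-0.35,0,0,0,-0.9],[0.19,-0.4,0,0,0,-1.05],[0.22,-0.45,0,0,0,-1.2],[0.22,-0.5,0,0,0,-1.3],[0.22,-0.5,0,0,0,-1.3]]' 100 60; python3 -c "
from h import *
s=arm.read_state();print(s['joint_pos'])"
```

```text
clock: 1.35
eef_pos: [0.4423, 0.0798, 0.2563]
tool_rot: [[0.101, 0.995, -0.0], [0.995, -0.101, -0.001], [-0.001, -0.0, -1.0]]
ft_force: [-0.2, 0.7, 0.7]
gripper_width: 0.085
[-0.74781401  0.14378141  0.51590764  2.00944181 -0.08265052  1.00902484
 -0.29358717]
```

```bash
python3 -m handwheel '[[0.02,-0.05,0,0,0,-0.05],[0.04,-0.1,0,0,0,-0.1],[0.06,-0.16,0,0,0,-0.15],[0.08,-0.22,0,0,0,-0.2],[0.1,-0.28,-0.02,0,0,-0.23],[0.115,-0.323,-0.036,0,0,-0.23],[0.115,-0.323,-0.036,0,0,-0.23],[0.115,-0.323,-0.036,0,0,-0.23]]'; python3 - <<'E'
from h import *
s=arm.read_state();print(s['joint_pos'],s['eef_pos'])
a=snap('wrist','w1.png')
E
```

```text
clock: 2.35
eef_pos: [0.5575, -0.2377, 0.2197]
tool_rot: [[0.317, 0.949, -0.001], [0.949, -0.317, 0.001], [0.001, -0.001, -1.0]]
ft_force: [0.2, 0.5, 0.4]
gripper_width: 0.0853
[-0.12835353  0.48880421  0.65348824  1.70516788 -0.33334412  1.06275455
  0.31135649] [ 0.55754995 -0.23770481  0.21971521]
```

View pics/w1.png

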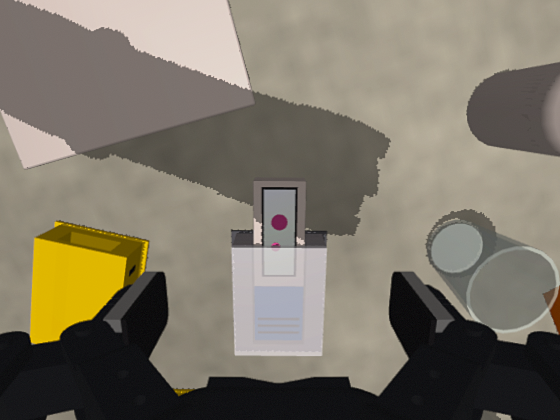

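The wrist view shows the nose of the carrier at columns 253–305 and row ~181, the front top edge of the stand at row ~248, and the fingers clear on either side.

```bash
python3 - <<'E'
from h import *
W=model('wrist')
d=np.array([.317,.949]);
def show(n,p): print(n,np.round(p[:,:2],4).tolist(), np.round(np.linalg.norm(p[0,:2]-p[1,:2]),4), 'along/side', np.round(p[:,:2]@d,4), np.round(p[:,:2]@[.949,-.317],4))
show('nose34',onz(W,[(253,181),(305,181)],.034)); show('nose34b',onz(W,[(254,188),(304,188)],.034))
show('st front',onz(W,[(232,248),(327,248)],.043));show('st back',onz(W,[(235,355),(322,355)],.043))
show('st base',onz(W,[(232,231),(327,231)],.0))
s=arm.read_state();print(np.dot(s['eef_pos'][:2],d),np.dot(s['eef_pos'][:2],[.949,-.317]))
im=cv2.imread('pics/w1.png')
for r in (195,210,225): print([int(x) for x in im[r,244:316].mean(1)])
print([int(x) for x in im[172:196,279].mean(1)])
E
```

```text
nose34 [[0.5429, -0.2182], [0.5836, -0.2317]] 0.0429 along/side [-0.0349 -0.0349] [0.5844 0.6273]
nose34b [[0.5418, -0.224], [0.5811, -0.237]] 0.0415 along/side [-0.0408 -0.0407] [0.5851 0.6266]
st front [[0.5084, -0.265], [0.5842, -0.2902]] 0.0799 along/side [-0.0904 -0.0902] [0.5664 0.6464]
st back [[0.4747, -0.3639], [0.5505, -0.3892]] 0.08 along/side [-0.1949 -0.1948] [0.5658 0.6458]
st base [[0.504, -0.2621], [0.5898, -0.2905]] 0.0904 along/side [-0.0889 -0.0888] [0.5614 0.6518]
-0.048181766277689116 0.604480079655626
[86, 86, 86, 85, 87, 87, 85, 85, 84, 96, 115, 115, 113, 114, 112, 116, 110, 77, 19, 65, 128, 149, 146, 145, 146, 144, 145, 145, 145, 145, 145, 144, 144, 144, 144, 145, 144, 144, 145, 145, 143, 143, 144, 143, 144, 143, 144, 143, 145, 147, 133, 69, 14, 68, 118, 116, 114, 112, 113, 115, 113, 101, 78, 81, 83, 85, 84, 85, 85, 84, 86, 85]
[139, 139, 140, 140, 139, 139, 140, 141, 131, 105, 109, 114, 113, 113, 114, 115, 110, 77, 17, 65, 126, 146, 144, 143, 144, 144, 143, 144, 143, 143, 143, 142, 142, 144, 143, 142, 143, 142, 143, 142, 143, 143, 143, 142, 143, 143, 143, 143, 143, 146, 129, 44, 19, 74, 117, 115, 114, 114, 114, 114, 111, 94, 80, 80, 82, 81, 81, 82, 82, 81, 82, 82]
[138, 138, 138, 140, 140, 141, 141, 141, 132, 144, 197, 209, 207, 206, 207, 211, 214, 182, 58, 75, 132, 142, 141, 141, 141, 141, 141, 128, 77, 69, 71, 72, 74, 71, 72, 72, 72, 72, 72, 71, 72, 70, 95, 130, 142, 141, 139, 139, 139, 143, 123, 28, 45, 99, 115, 113, 114, 112, 114, 114, 104, 82, 84, 83, 83, 84, 83, 82, 83, 82, 83, 80]
[91, 90, 90, 90, 90, 88, 83, 83, 85, 112, 114, 114, 115, 117, 118, 28, 9, 71, 153, 148, 146, 144, 144, 145]
```

```bash
python3 -m handwheel '[[-0.001,-0.007,-0.04,0,0,0],[-0.001,-0.007,-0.09,0,0,0],[-0.001,-0.007,-0.13,0,0,0],[-0.001,-0.007,-0.16,0,0,0],[-0.001,-0.007,-0.178,0,0,0],[-0.001,-0.007,-0.178,0,0,0],[-0.001,-0.007,-0.178,0,0,0]]'; python3 -m handwheel '[[0,0,0,0,0,0],[0,0,0,0,0,0],[0,0,0,0,0,0],[0,0,0,0,0,0],[0,0,0,0,0,0],[0,0,0,0,0,0]]' 0 60
```

```text
clock: 3.28
eef_pos: [0.5573, -0.2459, 0.0436]
tool_rot: [[0.317, 0.948, 0.002], [0.948, -0.317, -0.001], [0.0, 0.002, -1.0]]
ft_force: [0.1, 0.1, 0.1]
gripper_width: 0.0856
clock: 4.03
eef_pos: [0.5567, -0.246, 0.043]
tool_rot: [[0.318, 0.948, 0.001], [0.948, -0.318, -0.0], [0.0, 0.001, -1.0]]
ft_force: [-0.9, 1.8, 6.7]
gripper_width: 0.0429
```

```bash
python3 -m handwheel '[[0.003,0.009,0,0,0,0],[0.008,0.024,0,0,0,0],[0.013,0.038,0,0,0,0],[0.018,0.053,0,0,0,0],[0.022,0.067,0,0,0,0],[0.027,0.081,0,0,0,0],[0.032,0.095,0,0,0,0],[0.037,0.11,0,0,0,0],[0.041,0.123,0,0,0,0],[0.041,0.123,0,0,0,0]]'; python3 -m handwheel '[[0,0,0,0,0,0],[0,0,0.02,0,0,0],[0,0,0.04,0,0,0],[0,0,0.04,0,0,0]]';python3 - <<'E'
from h import *
snap('scene','s1.png');a=cv2.imread('pics/s1.png')[90:240,180:380];cv2.imwrite('pics/s1c.png',cv2.resize(a,(800,600)))
E
```

```text
clock: 5.28
eef_pos: [0.5978, -0.121, 0.0421]
tool_rot: [[0.315, 0.949, -0.0], [0.949, -0.315, 0.001], [0.001, -0.0, -1.0]]
ft_force: [-0.7, -0.5, -0.5]
gripper_width: 0.0426
clock: 5.78
eef_pos: [0.5989, -0.1237, 0.085]
tool_rot: [[0.318, 0.948, 0.004], [0.948, -0.318, -0.001], [0.001, 0.004, -1.0]]
ft_force: [0.5, 0.6, -1.3]
gripper_width: 0.0424
```

View pics/s1c.png

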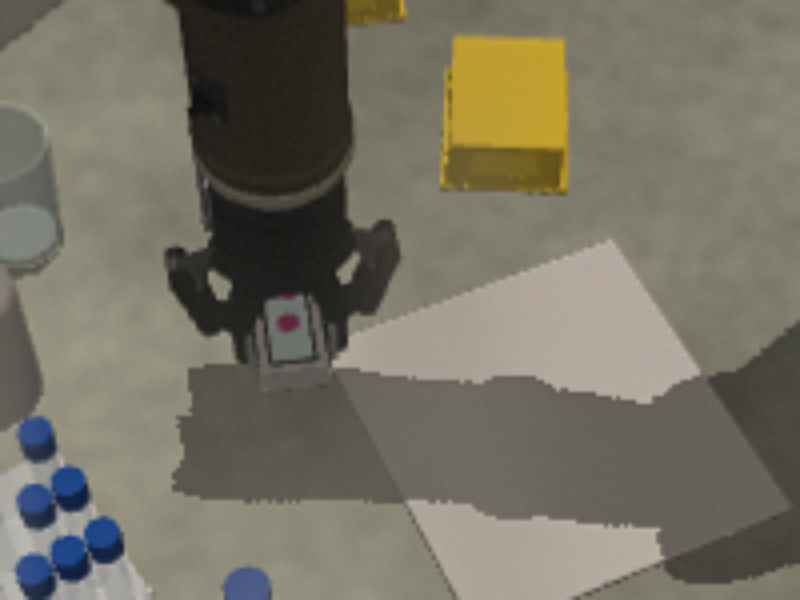

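```bash
python3 -m handwheel '[[-0.01,0.01,0,0,0,-0.06],[-0.03,0.03,0,0,0,-0.18],[-0.05,0.05,0,0,0,-0.3],[-0.07,0.075,0,0,0,-0.42],[-0.09,0.1,0,0,0,-0.54],[-0.1,0.117,0,0,0,-0.567],[-0.1,0.117,0,0,0,-0.567],[-0.1,0.117,-0.02,0,0,-0.567],[-0.1,0.117,-0.035,0,0,-0.567],[-0.1,0.117,-0.035,0,0,-0.567]]'; python3 -c "
from h import *
print(arm.read_state()['joint_pos'])"
```

```text
clock: 7.08
eef_pos: [0.4969, -0.0067, 0.0464]
tool_rot: [[0.778, 0.629, -0.002], [0.629, -0.778, -0.001], [-0.002, -0.001, -1.0]]
ft_force: [-0.2, -0.3, -1.5]
gripper_width: 0.0425
[-0.58382244  0.61452041  0.687037    2.12765355 -0.67123959  0.62745296
 -0.3120481 ]
```

```bash
python3 -m handwheel '[[0,0,-0.004,0,0,0],[0,0,-0.008,0,0,0],[0,0,-0.01,0,0,0],[0,0,-0.011,0,0,0],[0,0,-0.011,0,0,0]]'
```

```text
clock: 7.7
eef_pos: [0.4974, -0.0059, 0.0363]
tool_rot: [[0.777, 0.629, 0.0], [0.629, -0.777, -0.0], [0.0, 0.0, -1.0]]
ft_force: [0.3, 0.1, -1.4]
gripper_width: 0.0423
```

```bash
python3 -m handwheel '[[0,0,-0.001,0,0,0],[0,0,-0.002,0,0,0],[0,0,-0.002,0,0,0],[0,0,-0.002,0,0,0]]'
```

```text
clock: 8.2
eef_pos: [0.4976, -0.0059, 0.0354]
tool_rot: [[0.777, 0.629, 0.001], [0.629, -0.777, 0.001], [0.001, -0.0, -1.0]]
ft_force: [-6.0, 0.6, 20.3]
gripper_width: 0.0425
```

```bash
python3 -m handwheel '[[0,0,0.001,0,0,0],[0,0,0.001,0,0,0]]'; python3 -m handwheel '[[0,0,0,0,0,0],[0,0,0,0,0,0],[0,0,0,0,0,0],[0,0,0,0,0,0],[0,0,0.02,0,0,0],[0,0,0.05,0,0,0],[0,0,0.09,0,0,0],[-0.04,-0.03,0.13,0,0,0],[-0.08,-0.065,0.15,0,0,0],[-0.08,-0.065,0.15,0,0,0]]' 100 60; python3 - <<'E'
from h import *
s=arm.read_state();print(s['eef_pos'])
snap('wrist','w2.png')
E
```

```text
clock: 8.45
eef_pos: [0.4975, -0.0059, 0.0355]
tool_rot: [[0.777, 0.629, 0.0], [0.629, -0.777, 0.0], [0.0, 0.0, -1.0]]
ft_force: [-0.9, -0.0, 5.6]
gripper_width: 0.0426
clock: 9.7
eef_pos: [0.4153, -0.0729, 0.1864]
tool_rot: [[0.78, 0.626, 0.001], [0.626, -0.78, 0.003], [0.003, -0.001, -1.0]]
ft_force: [0.1, 0.5, -0.5]
gripper_width: 0.0856
[ 0.41528274 -0.07285209  0.18637449]
```

View pics/w2.png

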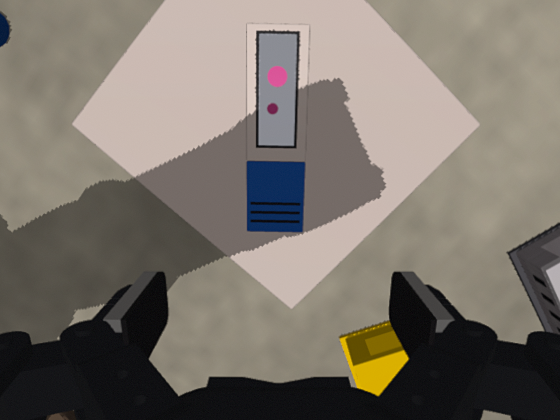

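The carrier lies flat on the board. Its blue end spans rows 161–231 and columns 247–304, and its nose is at row ~24, columns 247–310. I'll measure its pose.

```bash
python3 - <<'E'
from h import *
W=model('wrist');im=cv2.imread('pics/w2.png').astype(int)
m=((im[...,0]-im[...,2])>40).astype(np.uint8);m[:150]=0;m[240:]=0
c=max(cv2.findContours(m,0,1)[0],key=cv2.contourArea);print(cv2.boundingRect(c))
L=[];
for r in range(165,228,3):
    x=np.where(m[r,235:315])[0]+235;L.append((x.min()-.5,r,x.max()+.5,r))
L=np.array(L,float)
A=onz(W,L[:,:2],.026);B=onz(W,L[:,2:],.026)
for P in(A,B):
    v=cv2.fitLine(P[:,:2].astype(np.float32),2,0,.01,.01).ravel();print('yaw',np.degrees(np.arctan2(v[1],v[0]))%180)
print('width',np.linalg.norm(A[10]-B[10]))
C=(A+B)/2;v=cv2.fitLine(C[:,:2].astype(np.float32),2,0,.01,.01).ravel();
R=np.array(arm.read_state()['tool_rot']);print('centre yaw',np.degrees(np.arctan2(v[1],v[0])),'tool',np.degrees(np.arctan2(R[1,0],R[0,0])))
e=onz(W,[(275.5,231.5),(276,161),(278.5,24)],.026)[:,:2];print(e,np.linalg.norm(e[0]-e[1]),np.linalg.norm(e[0]-e[2]),np.degrees(np.arctan2(*(e[2]-e[0])[::-1])))
E
```

```text
(247, 161, 58, 71)
yaw 37.683243
yaw 38.094368
width 0.04340105001561593
centre yaw 37.889122 tool 38.87340692052493
[[ 0.39921964 -0.08357148]
 [ 0.4422324  -0.0494521 ]
 [ 0.51655078  0.00818163]] 0.05490200615557578 0.14894707480756017 38.02545654575721
```

```bash
python3 -m handwheel '[[0.004,0.004,-0.04,0,0,-0.015],[0.004,0.004,-0.09,0,0,-0.015],[0.004,0.004,-0.125,0,0,-0.015],[0.004,0.004,-0.145,0,0,-0.015],[0.004,0.004,-0.15,0,0,-0.015],[0.004,0.004,-0.15,0,0,-0.015],[0.004,0.004,-0.15,0,0,-0.015]]'; python3 -c "
from h import *
print(arm.read_state()['eef_pos'])"
```

```text
clock: 10.62
eef_pos: [0.4221, -0.0667, 0.0359]
tool_rot: [[0.786, 0.618, 0.001], [0.618, -0.786, 0.0], [0.001, 0.001, -1.0]]
ft_force: [0.4, -0.5, 0.4]
gripper_width: 0.0854
[ 0.42205105 -0.0667483   0.03588094]
```

Before gripping, I'll hover empty over the reader mouth to measure it accurately.

```bash
python3 -m handwheel '[[0,0,0.03,0,0,0],[0,0,0.08,0,0,0],[0,0,0.13,0,0,0],[0.04,0.036,0.17,0,0,0],[0.08,0.073,0.18,0,0,0],[0.12,0.11,0.18,0,0,0],[0.16,0.145,0.18,0,0,0],[0.2,0.18,0.18,0,0,0],[0.22,0.2,0.18,0,0,0],[0.22,0.2,0.18,0,0,0]]';python3 -m handwheel '[[0,0,0,0,0,0],[0,0,0,0,0,0]]'; python3 - <<'E'
from h import *
s=arm.read_state();print(s['eef_pos'],s['joint_pos'])
snap('wrist','w3.png')
E
```

```text
clock: 11.88
eef_pos: [0.6422, 0.1356, 0.2154]
tool_rot: [[0.784, 0.621, 0.001], [0.621, -0.784, -0.0], [0.0, 0.001, -1.0]]
ft_force: [-0.1, 0.3, 0.1]
gripper_width: 0.0854
clock: 12.12
eef_pos: [0.6408, 0.1321, 0.2159]
tool_rot: [[0.787, 0.616, 0.0], [0.616, -0.787, 0.0], [0.0, -0.0, -1.0]]
ft_force: [-0.2, -0.8, 0.4]
gripper_width: 0.0853
[0.64082181 0.13207505 0.21593909] [-0.82513922  0.64558387  0.8973835   1.5944835  -0.53745564  1.16559517
 -0.71505278]
```

View pics/w3.png

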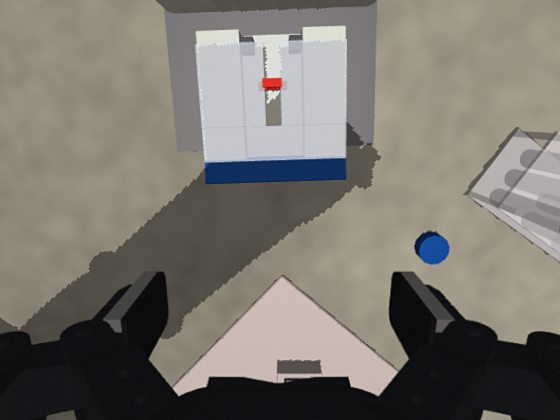

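The reader from above: the outer edge of the blue mouth runs from (205,184) to (347,180), and the red flag is at about (272,84).

```bash
python3 - <<'E'
from h import *
st=arm.read_state();W=model('wrist',st)
im=cv2.imread('pics/w3.png').astype(int)
m=((im[...,0]-im[...,2])>40);m[:150]=0;m[195:]=0;m[:,:195]=0;m[:,360:]=0
f=lambda P:cv2.fitLine(np.array(P,np.float32)[:,:2],2,0,.01,.01).ravel()
lo=[];up=[]
for c in range(210,343,4):
    y=np.where(m[:,c])[0];lo.append((c,y.max()+.5));up.append((c,y.min()-.5))
L=[];
for r in range(166,180,2):
    x=np.where(m[r])[0];L.append((x.min()-.5,r,x.max()+.5,r))
L=np.array(L)
for z in(.048,.051):
    a=onz(W,lo,z);b=onz(W,up,z);va=f(a);vb=f(b)
    A=onz(W,L[:,:2],z);B=onz(W,L[:,2:],z)
    print(z,'edge yaw',np.degrees(np.arctan2(va[1],va[0])),np.degrees(np.arctan2(vb[1],vb[0])),'strip depth',np.linalg.norm(a.mean(0)-b.mean(0)),'width',np.linalg.norm(A-B,axis=1).mean())
    mid=(A+B).mean(0)/2; print('mid',mid,'edge mid',a.mean(0))
# cover side edges (white vs grey): pixel guesses, slit
g=im.mean(2)
S=[]
for r in range(60,150,10):
    row=g[r];d=np.abs(np.diff(row));l=np.argmax(d[185:220])+185.5;rr=np.argmax(d[335:360])+335.5;S.append((l,r,rr,r))
S=np.array(S);print(S[:,[0,2]].T)
A=onz(W,S[:,:2],.048);B=onz(W,S[:,2:],.048)
print('side yaw',[np.degrees(np.arctan2(v[1],v[0]))%180 for v in(f(A),f(B),f((A+B)/2))],'w',np.linalg.norm(A-B,axis=1),'mid',((A+B)/2)[[0,-1]])
print('slit',onz(W,[(274,125),(272,45)],.046))
print('flag',onz(W,[(272,84)],.055))
E
```

```text
0.048 edge yaw -49.964367 -49.98067 strip depth 0.01658144591985333 width 0.10883725999531581
mid [0.65861338 0.14834011 0.048     ] edge mid [0.65355603 0.14344601 0.048     ]
0.051 edge yaw -49.96439 -49.980602 strip depth 0.016407545229097972 width 0.10769581100560877
mid [0.65897418 0.14859679 0.051     ] edge mid [0.65396988 0.14375402 0.051     ]
[[195.5 196.5 197.5 198.5 198.5 199.5 200.5 201.5 202.5]
 [346.5 346.5 346.5 345.5 345.5 345.5 345.5 346.5 345.5]]
side yaw [np.float32(40.243748), np.float32(39.95639), np.float32(40.100323)] w [0.1087734  0.10866794 0.10856795 0.10773829 0.10838448 0.10830082
 0.10822269 0.10890351 0.10808316] mid [[0.72084807 0.20062144 0.048     ]
 [0.6773215  0.16391305 0.048     ]]
slit [[0.68591687 0.17064472 0.046     ]
 [0.72938115 0.20637872 0.046     ]]
flag [[0.70774993 0.18937685 0.055     ]]
```

```bash
python3 -m handwheel '[[-0.04,-0.036,0,0,0,0],[-0.085,-0.077,0,0,0,0],[-0.13,-0.117,0,0,0,0],[-0.175,-0.158,0,0,0,0],[-0.21,-0.19,0,0,0,0],[-0.222,-0.2,-0.04,0,0,0],[-0.222,-0.2,-0.09,0,0,0],[-0.222,-0.2,-0.14,0,0,0],[-0.222,-0.2,-0.165,0,0,0],[-0.222,-0.2,-0.165,0,0,0]]'; python3 -m handwheel '[[0,0,-0.007,0,0,0],[0,0,-0.014,0,0,0],[0,0,-0.014,0,0,0],[0,0,-0.014,0,0,0]]'
```

```text
clock: 13.42
eef_pos: [0.418, -0.0674, 0.0496]
tool_rot: [[0.788, 0.616, -0.003], [0.616, -0.788, -0.0], [-0.002, -0.002, -1.0]]
ft_force: [-1.1, -0.3, 0.7]
gripper_width: 0.0854
clock: 13.92
eef_pos: [0.4196, -0.0668, 0.0366]
tool_rot: [[0.786, 0.618, 0.001], [0.618, -0.786, 0.0], [0.0, 0.0, -1.0]]
ft_force: [-0.6, 0.5, 0.4]
gripper_width: 0.0852
```

```bash
python3 -m handwheel '[[0,0,0,0,0,0],[0,0,0,0,0,0],[0,0,0,0,0,0],[0,0,0,0,0,0],[0,0,0,0,0,0],[0,0,0,0,0,0]]' 0 50;  python3 -m handwheel '[[0,0,0.01,0,0,0],[0,0,0.025,0,0,0],[0,0,0.035,0,0,0],[0,0,0.035,0,0,0]]'; python3 - <<'E'
from h import *
s=arm.read_state();print(s['eef_pos'])
im=snap('wrist','w4.png').astype(int);W=model('wrist',s)
m=((im[...,2]-im[...,0])>40)
c=max(cv2.findContours(m[:,200:360].astype(np.uint8),0,1)[0],key=cv2.contourArea);print(cv2.boundingRect(c))
E
```

```text
clock: 14.68
eef_pos: [0.4195, -0.0669, 0.0367]
tool_rot: [[0.787, 0.618, 0.0], [0.618, -0.787, 0.0], [0.001, -0.0, -1.0]]
ft_force: [-2.0, 0.8, 9.2]
gripper_width: 0.0428
clock: 15.18
eef_pos: [0.4199, -0.0667, 0.0719]
tool_rot: [[0.786, 0.618, 0.001], [0.618, -0.786, 0.0], [0.001, 0.001, -1.0]]
ft_force: [-0.3, -0.2, -1.8]
gripper_width: 0.0427
[ 0.41988755 -0.0667297   0.07194601]
(19, 230, 119, 130)
```

View pics/w4.png

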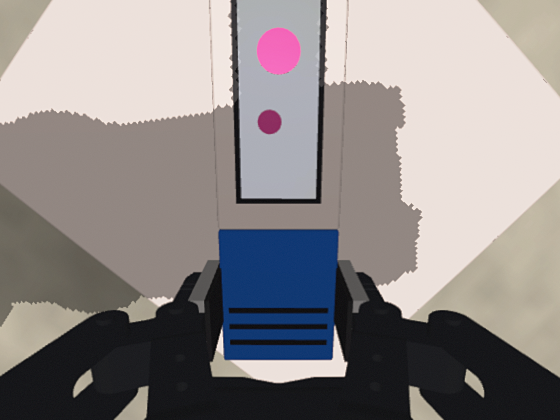

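The carrier is held by its blue end (rows 230–360), aligned with the tool and off the board. I'll work out the offsets to the slot from this.

```bash
python3 - <<'E'
from h import *
s=arm.read_state();W=model('wrist',s);p=np.array(s['eef_pos'])[:2];R=np.array(s['tool_rot'])[:2,:2]
im=cv2.imread('pics/w4.png').astype(int);m=((im[...,0]-im[...,2])>40)
L=np.array([[x.min()-.5,r,x.max()+.5,r] for r in range(234,258,3) for x in[np.where(m[r,205:355])[0]+205]])
z=.061
A=(onz(W,L[:,:2],z)[:,:2]-p)@R;B=(onz(W,L[:,2:],z)[:,:2]-p)@R
print('mid tool',((A+B)/2)[[0,-1]],'w',np.linalg.norm(A-B,axis=1)[[0,-1]])
e=(onz(W,[(278,360),(278,230),(278,201)],z)[:,:2]-p)@R;print(e)
ed=(onz(W,[(218.5,225),(210,2),(339.5,225),(347.5,2)],z)[:,:2]-p)@R;print(ed)
u=np.array([np.cos(np.radians(40)),np.sin(np.radians(40))]);n=np.array([-u[1],u[0]])
print('tcp along',p@u-.5929,'lat',p@n+.3104,'tool yaw',np.degrees(np.arctan2(R[1,0],R[0,0])))
E
```

```text
mid tool [[0.02445467 0.00036377]
 [0.01633198 0.00018414]] w [0.04315475 0.04347517]
[[-0.02872014  0.00038756]
 [ 0.02597875  0.00035508]
 [ 0.03671253  0.0003486 ]]
[[ 0.027856   -0.02107299]
 [ 0.10079117 -0.02103516]
 [ 0.02785964  0.0225189 ]
 [ 0.10085219  0.02214099]]
tcp along -0.3143013364131871 lat -0.010413252684055685 tool yaw 38.171524594937615
```

```bash
python3 -m handwheel '[[0.02,0.018,0,0,0,0.01],[0.05,0.046,0,0,0,0.02],[0.08,0.075,0,0,0,0.032],[0.105,0.1,0,0,0,0.032],[0.119,0.114,-0.005,0,0,0.032],[0.121,0.116,-0.015,0,0,0.032],[0.121,0.116,-0.024,0,0,0.032],[0.121,0.116,-0.026,0,0,0.032],[0.121,0.116,-0.026,0,0,0.032],[0.121,0.116,-0.026,0,0,0.032]]'; cat > q.py <<'E'
from h import *
s=arm.read_state();p=np.array(s['eef_pos']);R=np.array(s['tool_rot'])
u=np.array([np.cos(np.radians(40)),np.sin(np.radians(40))]);n=np.array([-u[1],u[0]])
f=np.array(s['ft_force'])
print('nose in',p[:2]@u-.5929+.1217,'lat',p[:2]@n+.3100,'z under',p[2]-.0307,'yaw',np.degrees(np.arctan2(R[1,0],R[0,0])),'F u,n,z',f[:2]@u,f[:2]@n,f[2],'M',np.round(s['ft_torque'],2))
E
python3 q.py
```

```text
clock: 16.48
eef_pos: [0.5404, 0.0487, 0.0457]
tool_rot: [[0.767, 0.642, 0.0], [0.642, -0.767, 0.0], [0.0, 0.0, -1.0]]
ft_force: [0.2, 0.1, -0.5]
gripper_width: 0.0424
nose in -0.025912833419809017 lat -0.00010176908387016237 z under 0.014950082642229075 yaw 39.93553529977989 F u,n,z 0.19706824808273368 -0.046043644076923615 -0.47413264582915404 M [-0.06  0.04 -0.07]
```

```bash
python3 -m handwheel '[[0.0046,0.0039,0,0,0,0],[0.0092,0.0077,0,0,0,0],[0.0138,0.0116,0,0,0,0],[0.0184,0.0154,0,0,0,0],[0.023,0.0193,0,0,0,0],[0.0268,0.0225,0,0,0,0],[0.0306,0.0257,0,0,0,0],[0.0306,0.0257,0,0,0,0]]'; python3 q.py
```

```text
clock: 17.48
eef_pos: [0.5713, 0.0751, 0.0453]
tool_rot: [[0.766, 0.643, 0.0], [0.643, -0.766, -0.0], [0.0, 0.0, -1.0]]
ft_force: [-0.3, 0.2, -1.3]
gripper_width: 0.0427
nose in 0.01469156518039963 lat 0.00028677745648686415 z under 0.014583198212499201 yaw 40.0042286406791 F u,n,z -0.09298542279946306 0.334231526319512 -1.284916083940877 M [-0.02  0.11 -0.04]
```

Free so far, with the nose at the end of the funnel. I'll keep going in small steps.

```bash
python3 -m handwheel '[[0.0023,0.0019,0,0,0,0],[0.0046,0.0039,0,0,0,0],[0.0069,0.0058,0,0,0,0],[0.0092,0.0077,0,0,0,0],[0.0115,0.0096,0,0,0,0],[0.0138,0.0116,0,0,0,0],[0.0153,0.0129,0,0,0,0],[0.0153,0.0129,0,0,0,0]]'; python3 q.py
```

```text
clock: 18.48
eef_pos: [0.5864, 0.0878, 0.0453]
tool_rot: [[0.766, 0.643, 0.0], [0.643, -0.766, -0.0], [0.0, 0.0, -1.0]]
ft_force: [-0.9, 0.5, -1.0]
gripper_width: 0.043
nose in 0.03447746506898883 lat 0.00034793953420941826 z under 0.014601865450980658 yaw 39.988570252763644 F u,n,z -0.37347120614014206 0.9461117686162082 -1.043875834035783 M [-0.    0.02  0.03]
```

```bash
python3 -m handwheel '[[0.0023,0.0019,0,0,0,0],[0.0046,0.0039,0,0,0,0],[0.0077,0.0064,0,0,0,0],[0.0107,0.009,0,0,0,0],[0.0138,0.0116,0,0,0,0],[0.0168,0.0141,0,0,0,0],[0.0199,0.0167,0,0,0,0],[0.023,0.0193,0,0,0,0],[0.023,0.0193,0,0,0,0]]'; python3 q.py
```

```text
clock: 19.6
eef_pos: [0.6096, 0.1073, 0.0453]
tool_rot: [[0.766, 0.643, 0.0], [0.643, -0.766, 0.0], [0.0, 0.0, -1.0]]
ft_force: [0.4, 0.2, -1.0]
gripper_width: 0.0429
nose in 0.06470808518772028 lat 0.000362961817708507 z under 0.014600725065273924 yaw 39.997603048411776 F u,n,z 0.48012684694721497 -0.08488729453910714 -0.9980261254818197 M [-0.11  0.05 -0.05]
```

Now the shuttle range: up to about 90 mm at 3 mm per row.

```bash
python3 -m handwheel '[[0.0023,0.0019,0,0,0,0],[0.0046,0.0039,0,0,0,0],[0.0069,0.0058,0,0,0,0],[0.0092,0.0077,0,0,0,0],[0.0115,0.0096,0,0,0,0],[0.0115,0.0096,0,0,0,0]]'; python3 q.py;  python3 -m handwheel '[[0.0015,0.0013,0,0,0,0],[0.0031,0.0026,0,0,0,0],[0.0046,0.0039,0,0,0,0],[0.0061,0.0051,0,0,0,0],[0.0077,0.0064,0,0,0,0],[0.0077,0.0064,0,0,0,0]]'; python3 q.py
```

```text
clock: 20.35
eef_pos: [0.6212, 0.1169, 0.0453]
tool_rot: [[0.766, 0.643, 0.001], [0.643, -0.766, 0.0], [0.0, 0.0, -1.0]]
ft_force: [-1.7, -0.5, -0.9]
gripper_width: 0.0427
nose in 0.07979161522480624 lat 0.00023366974193905765 z under 0.014638712856513473 yaw 39.99144750058321 F u,n,z -1.6049607492583036 0.7027146813832503 -0.939160363672584 M [-0.17  0.12 -0.  ]
clock: 21.1
eef_pos: [0.6288, 0.1233, 0.0453]
tool_rot: [[0.766, 0.643, 0.0], [0.643, -0.766, 0.0], [0.0, 0.0, -1.0]]
ft_force: [-1.3, -1.2, -1.4]
gripper_width: 0.0431
nose in 0.08976046920147582 lat 0.00023854515453902714 z under 0.01464429454348971 yaw 39.99137917329477 F u,n,z -1.7155302939709278 -0.07092607494507529 -1.4190329154655261 M [-0.25  0.21 -0.05]
```

```bash
python3 -m handwheel '[[0.0008,0.0006,0,0,0,0],[0.0015,0.0013,0,0,0,0],[0.0023,0.0019,0,0,0,0],[0.0023,0.0019,0,0,0,0]]'; python3 q.py
```

```text
clock: 21.6
eef_pos: [0.6309, 0.125, 0.0453]
tool_rot: [[0.766, 0.643, 0.0], [0.643, -0.766, 0.0], [0.0, 0.0, -1.0]]
ft_force: [-1.3, -1.4, -0.8]
gripper_width: 0.0425
nose in 0.09247858394248507 lat 0.00023095261513600418 z under 0.014631185010196498 yaw 39.983967573268565 F u,n,z -1.866205920104171 -0.2250278823837529 -0.800114174270901 M [-0.32  0.37  0.04]
```

```bash
python3 -m handwheel '[[0.0008,0.0006,0,0,0,0],[0.0008,0.0006,0,0,0,0]]' >/dev/null; python3 q.py;  python3 -m handwheel '[[0.0008,0.0006,0,0,0,0],[0.0008,0.0006,0,0,0,0]]' >/dev/null; python3 q.py
```

```text
nose in 0.09342538262750752 lat 0.00018476316784910018 z under 0.014622408384131893 yaw 39.98315460643232 F u,n,z -0.887009400738461 0.5328343365522352 -1.6807811177829324 M [-0.27  0.35  0.01]
nose in 0.09441402185719136 lat 0.00018388511155481568 z under 0.014612489809557701 yaw 39.98577028359828 F u,n,z -2.485370574383036 0.3175683518865243 -2.427940699456281 M [-0.22  0.48  0.06]
```

```bash
python3 -m handwheel '[[0.0008,0.0006,0,0,0,0],[0.0008,0.0006,0,0,0,0]]' >/dev/null; python3 q.py
```

```text
nose in 0.09546670789655329 lat 0.0001495520899109093 z under 0.014587342483469063 yaw 39.990601090968966 F u,n,z -1.3144578628932073 0.7149948564437536 -0.5685635199893714 M [-0.22  0.45  0.09]
```

```bash
python3 -m handwheel '[[0.0004,0.0003,0,0,0,0],[0.0004,0.0003,0,0,0,0]]' >/dev/null; python3 q.py
```

```text
nose in 0.09584869255247772 lat 0.0001447756173110215 z under 0.014584302583182652 yaw 39.98375592586118 F u,n,z -2.356589425512469 0.7991063044210354 -1.0956631205220861 M [-0.18  0.57  0.11]
```

```bash
python3 -m handwheel '[[0.0004,0.0003,0,0,0,0],[0.0004,0.0003,0,0,0,0]]' >/dev/null; python3 q.py
```

```text
nose in 0.09638775960135657 lat 8.483831282002363e-05 z under 0.014619871963696292 yaw 39.98654992823181 F u,n,z -2.400078892484425 2.757738146082808 -1.6572982687990105 M [-0.15  0.53  0.12]
```

```bash
python3 -m handwheel '[[0.0004,0.0003,0,0,0,0],[0.0004,0.0003,0,0,0,0]]' >/dev/null; python3 q.py
```

```text
nose in 0.09688665870196486 lat 7.070859079155722e-05 z under 0.014601656458732012 yaw 39.98564112545153 F u,n,z -2.2165427203565775 1.3191309041983243 -1.470321228131281 M [-0.14  0.57  0.17]
```

```bash
python3 -m handwheel '[[0.0004,0.0003,0,0,0,0],[0.0004,0.0003,0,0,0,0]]' >/dev/null; python3 q.py
```

```text
nose in 0.0972963312757403 lat 2.248309316710273e-05 z under 0.014585944673971191 yaw 39.980705742107546 F u,n,z -2.267457775810646 0.998788352302331 -0.9129004315803527 M [-0.11  0.74  0.19]
```

```bash
python3 -m handwheel '[[0.0004,0.0003,0,0,0,0],[0.0004,0.0003,0,0,0,0]]' >/dev/null; python3 q.py
```

```text
nose in 0.09730128027969917 lat 1.2663571273052732e-05 z under 0.014459643322599015 yaw 39.96431573593175 F u,n,z -4.426304209700653 2.461643397658157 -1.6777276258575253 M [-0.36  1.04  0.22]
```

```bash
python3 -m handwheel '[[0.0004,0.0003,0,0,0,0],[0.0004,0.0003,0,0,0,0]]' >/dev/null; python3 q.py
```

```text
nose in 0.09733653230352488 lat -4.355539394484964e-06 z under 0.014340190734412683 yaw 39.95419945573277 F u,n,z -6.801096932312173 1.150761464536207 -1.3725849453504873 M [-0.45  1.36  0.26]
```

```bash
python3 -m handwheel '[[0.0004,0.0003,0,0,0,0],[0.0004,0.0003,0,0,0,0]]' >/dev/null; python3 q.py
```

```text
nose in 0.09736656439123423 lat -1.4011038265426823e-05 z under 0.014245395813411662 yaw 39.94336780375427 F u,n,z -7.958347951819237 3.26296736857847 -0.4231535508213031 M [-0.58  1.45  0.28]
```

```bash
python3 -m handwheel '[[0.0006,0.0005,0,0,0,0],[0.0006,0.0005,0,0,0,0]]' >/dev/null; python3 q.py
```

```text
nose in 0.09740605524427168 lat 3.1909686525388725e-05 z under 0.014073725154503166 yaw 39.929342192149605 F u,n,z -9.46584536195083 3.0737215283333437 0.38335512338917566 M [-0.81  1.86  0.33]
```

```bash
python3 -m handwheel '[[0.0006,0.0005,0,0,0,0],[0.0006,0.0005,0,0,0,0]]' >/dev/null; python3 q.py; python3 -m handwheel '[[0,0,0,0,0,0],[0,0,0,0,0,0],[0,0,0,0,0,0],[0,0,0,0,0,0],[0,0,0.01,0,0,0],[0,0,0.04,0,0,0],[0,0,0.08,0,0,0],[0,0,0.12,0,0,0],[0,0,0.16,0,0,0],[0,0,0.16,0,0,0]]' 100; python3 - <<'E'
from h import *
im=snap('wrist','w5.png')
E
```

```text
nose in 0.09743881469528301 lat -3.137717293832942e-05 z under 0.014065732252687622 yaw 39.90916267518694 F u,n,z -12.38716544295661 3.94914805638663 2.9291824250493357 M [-1.15  2.34  0.35]
clock: 25.85
eef_pos: [0.6391, 0.1294, 0.2094]
tool_rot: [[0.767, 0.642, 0.006], [0.642, -0.767, 0.001], [0.006, 0.003, -1.0]]
ft_force: [1.0, -0.9, -0.3]
gripper_width: 0.085
```

View pics/w5.png

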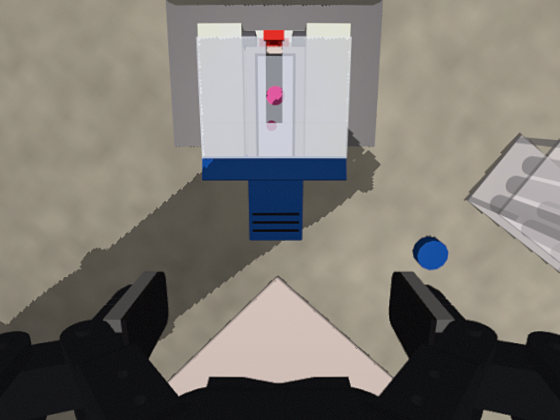

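The carrier is in the slot with its blue end sticking out (rows 180–240), and the red flag is now right at the back of the slit (row ~36). One numeric check.

```bash
python3 - <<'E'
from h import *
W=model('wrist');u=np.array([np.cos(np.radians(40)),np.sin(np.radians(40))]);n=np.array([-u[1],u[0]])
g=lambda px,z:onz(W,[px],z)[0,:2]
m,e=g((276,180.5),.048),g((275.5,240.5),.034)
print('protrusion',(m-e)@u,'mouth',m@u,'flag',g((274,36),.055)@u, 'flag before',np.array([.70775,.18938])@u)
print('lat end',e@n+.31,'carrier at mouth',g((276,182),.034)@n+.31, 'mouth mid',g((275,168),.048)@n+.31)
a=cv2.imread('pics/t0.png');b=snap('top','t1.png')[:,:,::-1]
d=cv2.absdiff(a,b).max(2)
for nm,(x,y) in dict(capb=(275,179),capa=(211,276),petri=(153,289),rack=(291,147),bottle=(346,147),beaker=(381,167)).items():print(nm,d[y-12:y+12,x-12:x+12].mean())
E
python3 q.py
```

```text
protrusion 0.05227956789618986 mouth 0.5911267878527315 flag 0.6904972404383621 flag before 0.6638990721398935
lat end 0.0005540087189091492 carrier at mouth 8.027077085848155e-05 mouth mid 0.0007720725420116148
capb 18.5625
capa 28.65798611111111
petri 49.704861111111114
rack 19.461805555555557
bottle 16.23784722222222
beaker 16.62673611111111
nose in 0.10042665863023767 lat -7.513944034931441e-05 z under 0.17507594263818604 yaw 39.97651917939276 F u,n,z -0.8498100178976981 1.1576532993735573 -0.7863479856688753 M [-0.01  0.   -0.03]
```

View pics/t1.png

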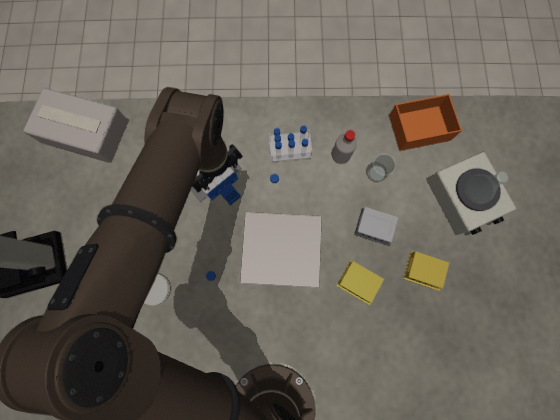

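The bystanders are at the same pixels as at the start: caps (275,179) and (211,276), rack, bottle and beaker. The petri stack is partly hidden by the arm. The stand is empty and the gripper is clear, so I'm handing in.

```bash
python3 -c "
from plant import arm
print(arm.finish_job())"
```

```text
the job is handed in; nothing more can be done
None
```

I drew the carrier out of the steel stand and laid it flat on the board. I then let go, took it again by the blue end and slid it nose first into the reader. It pushed the red shuttle back and came up against the end stop, and I released it there. The job was handed in at about 26 s of the 58 s allowed; no verdict is reported.

**Last checks:**
- **End stop:** the nose stalled firmly. The push force rose from about 2 N of shuttle drag to about 12 N with no further travel, well under the 40 N limit.
- **Alignment:** the carrier sat within about 0.7 mm of the slot's centre line.
- **Shuttle:** the red flag moved about 27 mm, to the back of its slit.
- **Bystanders:** the caps, rack, bottle and beaker show no visible shift in the top view. The petri stack was partly hidden by the arm, so I could see only part of it. My automatic before/after picture comparison was no use because of the arm and its shadow.

**One disagreement:** the wrist camera put the blue end sticking out about 52 mm instead of 55. It also put the stall at about 97.4 mm inside the mouth instead of 95. The camera also showed the blue mouth strip about 2.5 mm longer than its stated 14 mm. I therefore put the difference down to a biased reading of the mouth edge and trusted the force stall.

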